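Jack up the front of the chilled sample cabinet and hold it

ROBOT

A 7-joint arm with a two-finger parallel gripper is mounted at the origin on the work surface. World frame = base frame: x ahead of the robot, y to its left, z up, the work surface at z = 0. Lengths are in m, angles in degrees, forces in N, time in s.
With the tool pointing down it reaches from about 0.425 to 0.875 m from the base axis. Payload 8.4 kg.
Tool frame: the origin (TCP) lies on the centre line of the jaws, within the pads' length; the fingertips stand 25 mm ahead of it and the grasp point (between the pads) lies 6 mm ahead of it; z points along the fingers, y is the line along which they close (so a half turn about z gives the same grasp; the last joint's range is limited). The gripper opens to 87 mm and grips with 3 to 60 N. Pads are 19 mm wide; open, the fingers measure 117 mm over their backs; the gripper's body (75 mm by 190 mm) begins 51 mm behind the grasp point.
Start: joints at [70.978, 19.091, 2.286, 83.961, -0.768, 76.965, -3.352], TCP at [0.15, -0.632, 0.248] pointing down, gripper open.
Joint ranges: [-147.57, 147.57], [-21.85, 119.76], [-74.77, 79.35], [14.55, 137.4], [-85.83, 265.84], [4.83, 119.75], [-152.11, 152.11]. Speed limits (degrees/s): [127.2, 127.2, 159.86, 159.86, 180, 180, 180].

INTERFACE

Orientations are given as a 3x3 rotation matrix whose columns are the frame's x, y, z axes.
In Python, from station import monitor, viewer, ticket gives the robot as it stands.
- The arm moves only by the tool carry_out, never from a script. Its argument "rows" is a list of rows, each an object with "twist": the turn, a rotation vector about the tool's x, y, z as a fraction of full scale, a list of three; "delta_pos": the shift along the tool's x, y, z as a fraction of full scale, a list of three; "gripper": the closure in counts, from 0 (fully open) to 255 (shut). A call has 1 to 8 rows; each row shifts and turns the commanded pose from where the row before left it, along the tool's axes as they then stand; what a row does not reach is not made up. Full scale, the value 1, is 0.025 m for a shift and 90 degrees for a turn. A row lasts 1/12 s, in which the tool goes at most 41.7 mm and 7.16 degrees, less where a joint would pass 70% of its speed; a pose out of reach is approached as far as the arm can. A call with a number of a shift or a turn outside -1 to 1 is refused whole. A call with a gripper value outside its range is refused whole. The fingers move at their own pace and stop on an object; the grip force is fixed at half the most. Time passes only in rows, so rows that do not move let the fingers close. It gives the time, the measured TCP pose, the force, the opening and the grip force at its end, in the units of the state.
- monitor.sense(): the state, without advancing time (a new reading comes with each control period).
- viewer.camera(name): name is "scene" or "top" or "wrist"; returns a dict with "frame" (400x640x3 uint8, red, green, blue), "vertical_fov" (degrees; the focal length in pixels is half the picture's height over the tangent of half this angle, whatever the lens; pixels are square), "cx", "cy" (the principal point, pixels), "camera_from_world" (4x4, takes a point from world to camera coordinates). Camera axes: x right, y down, z forward; pixel columns grow to the right and rows downward; lengths in m; the calibration is good to about 2 mm. A picture is of the moment at which its call begins. There is no depth.
- ticket.finish_job(): hands the job in; it is judged then, once.
The state is a dict: "t": time; "joint_pos": joint angles; "joint_vel": joint speeds; "effort": joint torques, N m; "eef_pos": TCP position; "ee_rot": TCP orientation; "force": force on the tool from outside, world axes, zero at the start; "torque": the same for the moment, N m; "grip_width": finger opening in m; "finger_force": force on a finger pad.
Only numpy, scipy, OpenCV 4.12 (cv2) and the standard library are available. Lean on these libraries where they do the work, as an engineer would, in place of code of your own. Each camera call takes 0.05 s, during which the arm holds its last target. There are 200 camera calls.

TASK

The front feet of the sample cabinet are to be changed. First push its loaded drawer fully shut, then set the lever jack on the bench with its saddle centred under the marked lift point on the cabinet's front lug, and pump the handle until both front feet hang at least 4 mm clear of the bench. The jack sinks back when its handle is let go, so finish while holding the handle down with the cabinet standing on the saddle, and leave everything else on the bench where it is.

Things in the scene. Friction and masses are not known exactly. Their poses are not given: they have to be found in the camera images.
- cabinet: white chilled sample cabinet, 300 deep x 340 wide x 262 high, about 7 kg. Origin on the bench under its middle; x axis from front to back, so its front (drawer, lug) looks along -x of this frame, roughly world +y; y axis along its width. It tips up about its rear feet, which stay put; front feet 128 before the origin, 145 either side
- drawer_front (a point): middle of the outer face of the drawer front, a flat white upright panel 332 wide x 94 high (140 to 234 above the bench) looking along the cabinet's -x; moves with the drawer, 185 before the cabinet's origin when shut. The cabinet's top above it (up to 262) is set back 35 behind the shut face
- drawer (a joint): how far the drawer is pulled out, m: 0 shut, grows as it slides out along the cabinet's -x; friction about 3 N
- lift_point (a point): centre of the round lift pad (40 across, facing down) under the steel lug on the cabinet's front, straight below the black ring and cross on the lug's top; 116 above the bench with the cabinet on its feet, 225 before its origin, mid-width. Lug: plate 60 wide out to 255 before the origin, top at 130, hidden under the open drawer. Lifting it takes 30 to 45 N
- front_feet (a point): point midway between the cabinet's two front levelling feet (black discs 32 across, 145 either side of it), level with their undersides: 0.5 above the bench while the cabinet stands on its feet; its height tells how far the feet are raised. It rises 0.72 mm for each mm that the lift point rises
- jack_tower (a point): loose steel lever jack, 0.95 kg: middle of its dark upright tower, 80 above its underside. x: towards the saddle, y: across, z: up. Tower: two flat cheeks 44 wide over all (y), from 45 behind to 22 before this point, top at 105; grip it here across y, lift or slide the jack. Base plate 8 thick, from 170 behind to 114 before, 84 wide (56 before the tower)
- saddle: round ribbed steel saddle, 36 across, on the end of the jack's toe arm, 90 before the tower point. Origin at the centre of its top face, z up; 94 to 102 above the jack's underside at the start
- jack_bar (a joint): height of the notched lifting bar with toe arm and saddle, m: 0 lowest (saddle top 94 above the jack's underside), at most 0.045. A full stroke of the handle raises it 7 or 14 mm (notches 7 mm apart), so two to four strokes are needed. Unloaded it stays where pumped; under load it sinks back as the handle comes up
- handle: pump handle: origin mid-way along its round black rubber grip, 24 across, 56 long, 144 from the pivot, which is 32 behind the tower point and 70 above the jack's underside. x: along the handle to the pivot; z: out of its upper side. Grip centre 136 above the bench raised, 63 fully down; push it from above, a 1 to 2 N spring raises it. 4 N pumps it unloaded, 9 to 18 N lifts the cabinet
- pump (a joint): angle of the pump handle, rad: 0 raised (sloping 0.48 up from level, away from the saddle), 0.53 fully down at its stop (0.05 below level); pushing it down raises the saddle
- spare_foot: bystander: spare levelling foot, black disc 32 across with a steel stud, 35 high, in front of the cabinet beside the lug; origin under its middle
- spanner: bystander: steel spanner, 150 long, lying in front of the cabinet on the other side of the lug; origin under its middle
- media_a: bystander: glass media bottle with blue cap, 70 across, 160 high; origin under its middle
- media_b: bystander: smaller glass media bottle with blue cap and white label, 56 across, 130 high; origin under its middle
- carboy: bystander: white plastic jar, 68 across, 140 high; origin under its middle
- flask: bystander: conical glass flask, 72 across, 102 high; origin under its middle
- beaker: bystander: glass beaker, 60 across, 75 high; origin under its middle

How it is judged (in metres and radians):
On the way, in this order (a step that is already met when the one before it is completed fails the run):
1. the drawer is fully shut, before anything is lifted (value of joint drawer below 0.005 m and height (world z) of front_feet below 0.0015 m), for 0.2 s.
2. the jack stands flat on the bench with its saddle under the lift point, the cabinet still on its feet (horizontal distance between saddle and lift_point below 0.014 m and height (world z) of jack_tower below 0.0825 m and angle between jack_tower's own z axis and vertical below 0.04 rad and value of joint drawer below 0.007 m and height (world z) of front_feet below 0.0015 m), for 0.2 s.
3. the cabinet is pumped up on the saddle until its front feet are clear (height (world z) of front_feet above 0.004 m and contact force between saddle and cabinet above 8 N), for 0.2 s.
At the end, for the whole second after the job is handed in: drawer shut to 7 mm; jack upright, saddle within 16 mm of the lift point and carrying the cabinet (over 8 N); front feet more than 3.5 mm off the bench; the robot holds the handle down (joint past 0.42 of 0.53 rad, over 2 N) and does not touch the cabinet (all of step 3 and value of joint drawer below 0.007 m and horizontal distance between saddle and lift_point below 0.016 m and angle between jack_tower's own z axis and vertical below 0.06 rad and value of joint pump above 0.42 rad and contact force between any of the fingers, the arm and handle above 2 N and contact force between each of the fingers, the arm and cabinet below 0.5 N); the arm keeps its last pose, push and grip.
It fails at once if a bystander is shifted by more than 30 mm (distance of any of spare_foot, spanner, media_a, media_b, carboy, flask, beaker from where it was at the start of the episode above 0.03 m).
It also fails if it takes over 64 s, if anything falls off the work surface, if the arm or the gripper's body presses on something with over 40 N, if the wrist force passes 120 N, or if a joint passes its speed limit or range.

## Working session

There is one attempt and no reset: what is moved stays moved. The work goes in short steps, Python scripts to look and compute and a tool call to move; the robot and the scene stay as the last step left them, time stands still between calls to the robot, and variables do not carry over. Pictures are saved under pics/ and viewed, at most 10 in all, crops included, and the job is handed in when it is done.

Besides the shell and the picture viewer there is one more tool, called after ">>>" in YAML: its name, and indented under it one key for each argument. carry_out: Moves the arm, as the interface text tells. Shift numbers are shares of 0.025 m and turn numbers shares of 90 degrees, none past 1 either way. Its arguments: {"type":"object","properties":{"rows":{"type":"array","items":{"type":"object","properties":{"twist":{"type":"array","items":{"type":"number","minimum":-1,"maximum":1}},"delta_pos":{"type":"array","items":{"type":"number","minimum":-1,"maximum":1}},"gripper":{"type":"number"}}}}},"required":["rows"]}

```bash
mkdir -p pics; cat > h.py <<'E'
import numpy as np, cv2
from station import monitor, viewer, ticket
def cam(n):
    c=viewer.camera(n); f=200/np.tan(np.radians(c["vertical_fov"])/2)
    T=np.array(c["camera_from_world"]); return dict(im=np.array(c["frame"])[:,:,::-1].copy(),f=f,cx=c["cx"],cy=c["cy"],T=T)
def proj(c,p):
    q=c["T"][:3,:3]@np.array(p,float)+c["T"][:3,3]; return np.array([c["cx"]+c["f"]*q[0]/q[2],c["cy"]+c["f"]*q[1]/q[2]])
def ray(c,uv):
    R=c["T"][:3,:3];o=-R.T@c["T"][:3,3]
    return o,R.T@np.array([(uv[0]-c["cx"])/c["f"],(uv[1]-c["cy"])/c["f"],1])
def onz(c,uv,z):
    o,d=ray(c,uv); return o+d*(z-o[2])/d[2]
E
python3 - <<'E'
from h import *
import pickle
cs={n:cam(n) for n in("scene","top","wrist")}
pickle.dump(cs,open("c0.pkl","wb"))
for n in cs:
    cv2.imwrite(f"pics/{n}0.png",cs[n]["im"]); print(n,cs[n]["f"],cs[n]["cx"],cs[n]["cy"],ray(cs[n],(320,200)))
s=monitor.sense();print(s)
E
```

```text
scene 392.4618150243037 320.3120708704675 200.3996676698962 (array([0.28762228, 0.24032331, 1.16485755]), array([ 0.24171276, -0.20171139, -0.94915179]))
top 383.9557150956011 317.66683718334855 201.36125761826773 (array([0.47807327, 0.02383091, 1.15673878]), array([ 0.05905745, -0.02254655, -0.99802473]))
wrist 324.5258867345137 316.1143180842939 198.1415656192918 (array([ 0.21328183, -0.61614421,  0.38495116]), array([-0.24059555, -0.06892172, -0.96826635]))
{'t': 0.15, 'joint_pos': array([70.97762057, 19.12272913,  2.28503711, 83.99886959, -0.7665872 ,
       76.96382714, -3.35215981]), 'joint_vel': array([-0.06580879, -0.19445807, -0.02377807, -0.12081506, -0.0407957 ,
        0.04714287,  0.03262725]), 'effort': array([ 2.16274471e-03, -6.56843090e+01,  1.33664388e+00, -4.04106939e+01,
       -5.96257998e-02,  4.18681407e-02,  1.51980780e-04]), 'eef_pos': array([ 0.14985519, -0.63216012,  0.24686533]), 'ee_rot': array([[ 9.73028849e-01,  2.30683146e-01, -3.81337414e-04],
       [ 2.30683438e-01, -9.73028158e-01,  1.16450503e-03],
       [-1.02420358e-04, -1.22106521e-03, -9.99999249e-01]]), 'force': array([ 0.20697186,  0.47397204, -0.12736035]), 'torque': array([0.01498148, 0.00212292, 0.03317635]), 'finger_force': 0.0, 'grip_width': 0.08721907405985341}
```

View pics/top0.png

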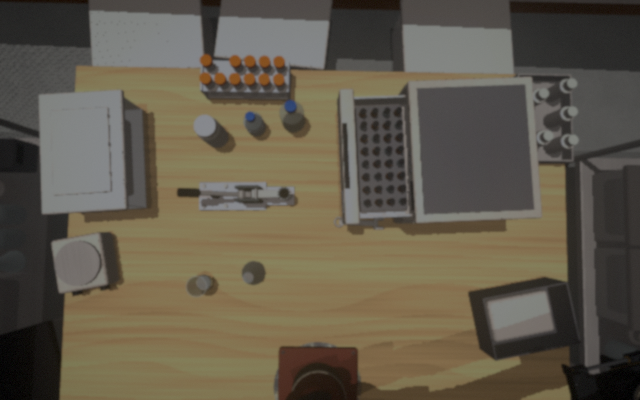

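View pics/scene0.png

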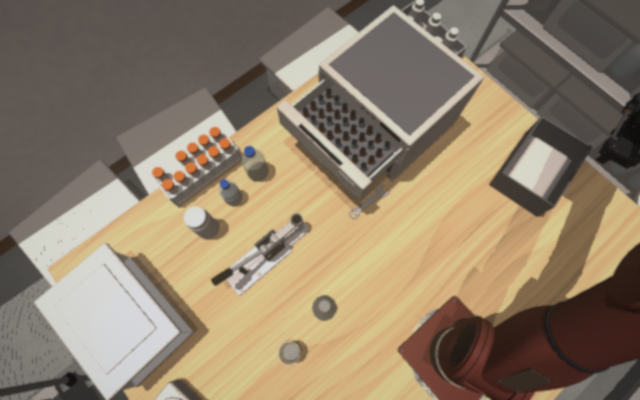

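The top view has world +x up and +y left. The cabinet is at the upper right with its drawer open towards the left (front panel at u≈348, v 92–222). The jack lies at about (240,195), with its saddle at (284,193) and its grip at (187,192). The bottles are above it, the flask and beaker are below it, and the spanner is near (370,223).

```bash
python3 - <<'E'
from h import *
import pickle
cs=pickle.load(open("c0.pkl","rb"))
c=cs["top"]; im=c["im"]
# cabinet: bright low-saturation white in top
hsv=cv2.cvtColor(im,cv2.COLOR_BGR2HSV)
m=((hsv[:,:,1]<45)&(hsv[:,:,2]>110)).astype(np.uint8)*255
# dark panel on cabinet top
d=((hsv[:,:,1]<60)&(hsv[:,:,2]<110)&(hsv[:,:,2]>50)).astype(np.uint8)*255
for nm,mm,roi in(("white",m,(330,70,220,160)),("panel",d,(405,75,140,150))):
    x,y,w,h=roi; k=np.zeros_like(mm);k[y:y+h,x:x+w]=mm[y:y+h,x:x+w]
    for q in cv2.findContours(k,cv2.RETR_EXTERNAL,cv2.CHAIN_APPROX_NONE)[0]:
        if cv2.contourArea(q)>300:
            b=cv2.boxPoints(cv2.minAreaRect(q)); print(nm,cv2.contourArea(q))
            for z in(.234,.262): print(z,[onz(c,p,z)[:2].round(3).tolist() for p in b])
            print(b.round(1).tolist())
crop=cv2.convertScaleAbs(cv2.resize(im[85:285,170:430],None,fx=3,fy=3,interpolation=cv2.INTER_CUBIC),alpha=1.7)
cv2.imwrite("pics/tc.png",crop)
s=cs["scene"]["im"]; cv2.imwrite("pics/sc.png",cv2.resize(s[140:320,195:425],None,fx=3.3,fy=3.3,interpolation=cv2.INTER_CUBIC))
E
```

```text
white 1505.0
0.234 [[0.805, -0.038], [0.817, -0.198], [0.487, -0.215], [0.477, -0.058]]
0.262 [[0.795, -0.036], [0.807, -0.191], [0.487, -0.208], [0.477, -0.056]]
[[338.1000061035156, 89.19999694824219], [403.20001220703125, 85.69999694824219], [410.29998779296875, 220.10000610351562], [345.20001220703125, 223.60000610351562]]
white 17687.5
0.234 [[0.829, -0.209], [0.852, -0.557], [0.501, -0.565], [0.481, -0.225]]
0.262 [[0.818, -0.202], [0.84, -0.539], [0.5, -0.548], [0.481, -0.217]]
[[407.8999938964844, 81.0], [547.5999755859375, 74.80000305175781], [553.9000244140625, 216.39999389648438], [414.20001220703125, 222.60000610351562]]
panel 13650.5
0.234 [[0.812, -0.23], [0.832, -0.505], [0.517, -0.516], [0.499, -0.246]]
0.262 [[0.802, -0.222], [0.821, -0.489], [0.516, -0.5], [0.499, -0.238]]
[[416.20001220703125, 88.0], [527.0, 82.19999694824219], [533.7000122070312, 209.39999389648438], [422.8999938964844, 215.1999969482422]]
panel 779.5
0.234 [[0.822, -0.183], [0.824, -0.21], [0.483, -0.229], [0.481, -0.203]]
0.262 [[0.812, -0.177], [0.814, -0.203], [0.483, -0.222], [0.481, -0.196]]
[[397.1000061035156, 83.5999984741211], [408.0, 82.9000015258789], [416.0, 222.0], [405.1000061035156, 222.60000610351562]]
```

View pics/tc.png

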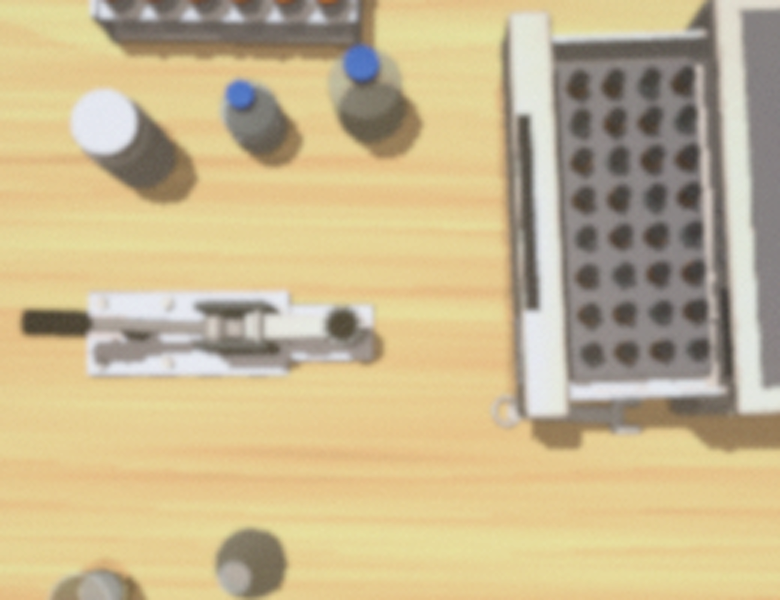

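View pics/sc.png

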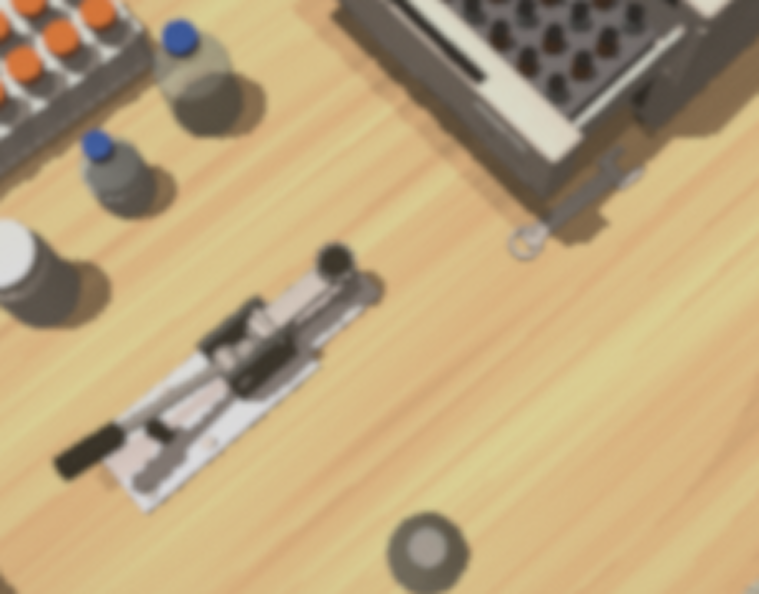

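Crop findings, in top-image pixels: saddle centre (284.0,192.3), rubber grip centre (188.7,192.3) and tower about (249,194.3). The drawer front's outer top edge runs from (340.3,90) to (345.7,223.7). The base plate spans (199.7,182.5) to (295,210). The spanner ring is at (338,222), and the spare foot is hidden under the drawer.

```bash
python3 - <<'E'
from h import *
import pickle
cs=pickle.load(open("c0.pkl","rb")); c=cs["top"];s=cs["scene"]
def P(n,uv,z): print(n,onz(c,uv,z).round(4))
t=lambda u,v:(170+u/3,85+v/3); q=lambda u,v:(195+u/3.3,140+v/3.3)
P("saddle",t(342,322),.098); print(" sc",onz(s,q(335,260),.098).round(4))
P("grip",t(56,322),.136); print(" sc",onz(s,q(90,452),.136).round(4))
P("tower",t(237,328),.105)
for u,v in((88,293),(88,376),(288,293),(288,376),(374,306),(374,361)): P("base",t(u,v),.008)
P("drawerA",(340.3,90),.234);P("drawerB",(345.7,223.7),.234); print(" sc",onz(s,q(553,163),.234).round(4))
P("cabcorner",(416.3,222.3),.262)
P("media_a cap",t(362,64),.16);P("media_b cap",t(240,95),.13);P("carboy",t(105,122),.14);P("flask",t(235,577),.10);P("spanner",t(507,411),.004);P("sp2",t(630,420),.004)
E
```

```text
saddle [0.5605 0.0996 0.098 ]
 sc [0.5596 0.1002 0.098 ]
grip [0.5538 0.3492 0.136 ]
 sc [0.5531 0.351  0.136 ]
tower [0.553  0.1947 0.105 ]
base [0.5927 0.3593 0.008 ]
base [0.5101 0.3568 0.008 ]
base [0.5958 0.1605 0.008 ]
base [0.5128 0.1587 0.008 ]
base [0.584  0.0744 0.008 ]
base [0.529  0.0735 0.008 ]
drawerA [ 0.8032 -0.0432  0.234 ]
drawerB [ 0.4765 -0.0595  0.234 ]
 sc [ 0.4767 -0.0575  0.234 ]
cabcorner [ 0.4821 -0.2222  0.262 ]
media_a cap [0.783  0.0818 0.16  ]
media_b cap [0.7617 0.1928 0.13  ]
carboy [0.7325 0.3103 0.14  ]
flask [0.3272 0.1921 0.1   ]
spanner [ 0.481  -0.0601  0.004 ]
sp2 [ 0.4736 -0.1836  0.004 ]
```

>>> carry_out:
  rows:
    - {"delta_pos": [0, 0, -0.6], "twist": [0, 0, -0.074], "gripper": 255}
    - {"delta_pos": [0, 0, -0.6], "twist": [0, 0, -0.074], "gripper": 255}
    - {"delta_pos": [0, 0, -0.6], "twist": [0, 0, -0.074], "gripper": 255}
    - {"delta_pos": [0, 0, -0.6], "twist": [0, 0, -0.074], "gripper": 255}
    - {"delta_pos": [0, 0, -0.6], "twist": [0, 0, -0.074], "gripper": 255}
    - {"delta_pos": [0, 0, -0.6], "twist": [0, 0, -0.074], "gripper": 255}
    - {"delta_pos": [0, 0, -0.6], "twist": [0, 0, -0.074], "gripper": 255}
    - {"delta_pos": [0, 0, -0.4], "twist": [0, 0, -0.074], "gripper": 255}

```text
t: 0.82
eef_pos: [0.1499, -0.6326, 0.3639]
ee_rot: [[0.392, 0.92, 0.0], [0.92, -0.392, -0.001], [-0.001, 0.001, -1.0]]
force: [0.2, -0.5, -0.0]
grip_width: 0.0417
finger_force: 0.0
```

>>> carry_out:
  rows:
    - {"delta_pos": [0, 0, 0], "twist": [0, 0, -0.074], "gripper": 255}
    - {"delta_pos": [0, 0, 0], "twist": [0, 0, -0.074], "gripper": 255}
    - {"delta_pos": [0, 0, 0], "twist": [0, 0, -0.074], "gripper": 255}
    - {"delta_pos": [0, 0, 0], "twist": [0, 0, -0.074], "gripper": 255}
    - {"delta_pos": [0.5, 0.4, 0], "twist": [0, 0, 0], "gripper": 255}
    - {"delta_pos": [0.96, 0.8, 0], "twist": [0, 0, 0], "gripper": 255}
    - {"delta_pos": [0.96, 0.8, 0], "twist": [0, 0, 0], "gripper": 255}
    - {"delta_pos": [0.96, 0.8, 0], "twist": [0, 0, 0], "gripper": 255}

```text
t: 1.48
eef_pos: [0.2154, -0.543, 0.362]
ee_rot: [[-0.056, 0.998, -0.0], [0.998, 0.056, 0.001], [0.001, -0.0, -1.0]]
force: [0.1, -0.3, 0.6]
grip_width: 0.0006
finger_force: 0.0
```

>>> carry_out:
  rows:
    - {"delta_pos": [0.96, 0.8, 0], "twist": [0, 0, 0], "gripper": 255}
    - {"delta_pos": [0.96, 0.8, 0], "twist": [0, 0, 0], "gripper": 255}
    - {"delta_pos": [0.96, 0.8, 0], "twist": [0, 0, 0], "gripper": 255}
    - {"delta_pos": [0.96, 0.8, 0], "twist": [0, 0, 0], "gripper": 255}
    - {"delta_pos": [0.96, 0.8, 0], "twist": [0, 0, 0], "gripper": 255}
    - {"delta_pos": [0.96, 0.8, 0], "twist": [0, 0, 0], "gripper": 255}
    - {"delta_pos": [0.96, 0.8, 0], "twist": [0, 0, 0], "gripper": 255}
    - {"delta_pos": [0.96, 0.8, 0], "twist": [0, 0, 0], "gripper": 255}

```text
t: 2.15
eef_pos: [0.3644, -0.3419, 0.3625]
ee_rot: [[-0.057, 0.998, -0.0], [0.998, 0.057, -0.0], [-0.0, -0.0, -1.0]]
force: [0.8, -0.4, 0.1]
grip_width: -0.0
finger_force: 0.0
```

>>> carry_out:
  rows:
    - {"delta_pos": [0.92, 0.79, 0], "gripper": 255}
    - {"delta_pos": [0.92, 0.79, 0], "gripper": 255}
    - {"delta_pos": [0.92, 0.79, 0], "gripper": 255}
    - {"delta_pos": [0.92, 0.79, 0], "gripper": 255}
    - {"delta_pos": [0.92, 0.79, 0], "gripper": 255}
    - {"delta_pos": [0.92, 0.79, 0], "gripper": 255}
    - {"delta_pos": [0.92, 0.79, 0], "gripper": 255}
    - {"delta_pos": [0.92, 0.79, 0], "gripper": 255}

```text
$.rows[0]: bad value
```

>>> carry_out:
  rows:
    - {"delta_pos": [0.92, 0.79, 0], "gripper": 255}
    - {"delta_pos": [0.92, 0.79, 0], "gripper": 255}
    - {"delta_pos": [0.92, 0.79, 0], "gripper": 255}
    - {"delta_pos": [0.92, 0.79, 0], "gripper": 255}
    - {"delta_pos": [0.92, 0.79, 0], "gripper": 255}
    - {"delta_pos": [0.92, 0.79, 0], "gripper": 255}
    - {"delta_pos": [0.92, 0.79, 0.3], "gripper": 255}
    - {"delta_pos": [0, 0, 0.8], "gripper": 255}

```text
$.rows[0]: bad value
```

>>> carry_out:
  rows:
    - {"delta_pos": [0, 0, 0.9], "gripper": 255}
    - {"delta_pos": [0, 0, 0.9], "gripper": 255}
    - {"delta_pos": [0, 0, 0.9], "gripper": 255}
    - {"delta_pos": [0, 0, 0.9], "gripper": 255}
    - {"delta_pos": [0, 0, 0.7], "gripper": 255}
    - {"delta_pos": [0, 0, 0.2], "gripper": 255}

```text
$.rows[0]: bad value
```

Every row needs a twist entry, so I'll resend these rows with one.

>>> carry_out:
  rows:
    - {"delta_pos": [0.92, 0.79, 0], "twist": [0, 0, 0], "gripper": 255}
    - {"delta_pos": [0.92, 0.79, 0], "twist": [0, 0, 0], "gripper": 255}
    - {"delta_pos": [0.92, 0.79, 0], "twist": [0, 0, 0], "gripper": 255}
    - {"delta_pos": [0.92, 0.79, 0], "twist": [0, 0, 0], "gripper": 255}
    - {"delta_pos": [0.92, 0.79, 0], "twist": [0, 0, 0], "gripper": 255}
    - {"delta_pos": [0.92, 0.79, 0], "twist": [0, 0, 0], "gripper": 255}
    - {"delta_pos": [0.92, 0.79, 0], "twist": [0, 0, 0], "gripper": 255}
    - {"delta_pos": [0.92, 0.79, 0], "twist": [0, 0, 0], "gripper": 255}

```text
t: 2.82
eef_pos: [0.5117, -0.1494, 0.3625]
ee_rot: [[-0.056, 0.998, -0.0], [0.998, 0.056, -0.0], [-0.0, -0.0, -1.0]]
force: [0.8, -0.1, -0.2]
grip_width: 0.0006
finger_force: 0.0
```

>>> carry_out:
  rows:
    - {"delta_pos": [0.92, 0.79, 0], "twist": [0, 0, 0], "gripper": 255}
    - {"delta_pos": [0.92, 0.79, 0], "twist": [0, 0, 0], "gripper": 255}
    - {"delta_pos": [0.92, 0.79, 0], "twist": [0, 0, 0], "gripper": 255}
    - {"delta_pos": [0.92, 0.79, 0], "twist": [0, 0, 0], "gripper": 255}
    - {"delta_pos": [0.92, 0.79, 0], "twist": [0, 0, 0], "gripper": 255}
    - {"delta_pos": [0.92, 0.79, 0], "twist": [0, 0, 0], "gripper": 255}
    - {"delta_pos": [0.92, 0.79, 0.3], "twist": [0, 0, 0], "gripper": 255}
    - {"delta_pos": [0, 0, 0.8], "twist": [0, 0, 0], "gripper": 255}

```text
t: 3.48
eef_pos: [0.6422, 0.0248, 0.336]
ee_rot: [[-0.064, 0.998, 0.003], [0.998, 0.063, 0.004], [0.004, 0.003, -1.0]]
force: [-1.4, 1.6, 0.2]
grip_width: 0.0006
finger_force: 0.0
```

>>> carry_out:
  rows:
    - {"delta_pos": [0, 0, 0.9], "twist": [0, 0, 0], "gripper": 255}
    - {"delta_pos": [0, 0, 0.9], "twist": [0, 0, 0], "gripper": 255}
    - {"delta_pos": [0, 0, 0.9], "twist": [0, 0, 0], "gripper": 255}
    - {"delta_pos": [0, 0, 0.9], "twist": [0, 0, 0], "gripper": 255}
    - {"delta_pos": [0, 0, 0.7], "twist": [0, 0, 0], "gripper": 255}
    - {"delta_pos": [0, 0, 0.2], "twist": [0, 0, 0], "gripper": 255}

```text
t: 3.98
eef_pos: [0.6385, 0.0175, 0.219]
ee_rot: [[-0.057, 0.998, -0.005], [0.998, 0.057, -0.0], [0.0, -0.005, -1.0]]
force: [-0.6, 0.5, -0.2]
grip_width: 0.0005
finger_force: 0.0
```

>>> carry_out:
  rows:
    - {"delta_pos": [-0.5, 0, 0], "twist": [0, 0, 0], "gripper": 255}
    - {"delta_pos": [-0.6, 0, 0], "twist": [0, 0, 0], "gripper": 255}
    - {"delta_pos": [-0.5, 0, 0], "twist": [0, 0, 0], "gripper": 255}
    - {"delta_pos": [-0.2, 0, 0], "twist": [0, 0, 0], "gripper": 255}
    - {"delta_pos": [-0.2, 0, 0], "twist": [0, 0, 0], "gripper": 255}
    - {"delta_pos": [-0.2, 0, 0], "twist": [0, 0, 0], "gripper": 255}
    - {"delta_pos": [-0.3, 0, 0], "twist": [0, 0, 0], "gripper": 255}
    - {"delta_pos": [-0.3, 0, 0], "twist": [0, 0, 0], "gripper": 255}

```text
t: 4.65
eef_pos: [0.6442, -0.0509, 0.2232]
ee_rot: [[-0.059, 0.998, 0.001], [0.998, 0.059, 0.001], [0.001, 0.001, -1.0]]
force: [-0.5, 3.3, 2.2]
grip_width: 0.0004
finger_force: 1.7
```

>>> carry_out:
  rows:
    - {"delta_pos": [-0.4, 0, 0], "twist": [0, 0, 0], "gripper": 255}
    - {"delta_pos": [-0.4, 0, 0], "twist": [0, 0, 0], "gripper": 255}
    - {"delta_pos": [-0.4, 0, 0], "twist": [0, 0, 0], "gripper": 255}
    - {"delta_pos": [-0.4, 0, 0], "twist": [0, 0, 0], "gripper": 255}
    - {"delta_pos": [-0.4, 0, 0], "twist": [0, 0, 0], "gripper": 255}
    - {"delta_pos": [-0.4, 0, 0], "twist": [0, 0, 0], "gripper": 255}
    - {"delta_pos": [-0.3, 0, 0], "twist": [0, 0, 0], "gripper": 255}
    - {"delta_pos": [-0.3, 0, 0], "twist": [0, 0, 0], "gripper": 255}

```text
t: 5.32
eef_pos: [0.6482, -0.1279, 0.2224]
ee_rot: [[-0.056, 0.998, -0.0], [0.998, 0.056, 0.0], [0.0, -0.0, -1.0]]
force: [-0.1, 3.4, 2.2]
grip_width: 0.0002
finger_force: 1.6
```

>>> carry_out:
  rows:
    - {"delta_pos": [-0.3, 0, 0], "twist": [0, 0, 0], "gripper": 255}
    - {"delta_pos": [-0.3, 0, 0], "twist": [0, 0, 0], "gripper": 255}
    - {"delta_pos": [-0.2, 0, 0], "twist": [0, 0, 0], "gripper": 255}
    - {"delta_pos": [-0.2, 0, 0], "twist": [0, 0, 0], "gripper": 255}
    - {"delta_pos": [-0.1, 0, 0], "twist": [0, 0, 0], "gripper": 255}
    - {"delta_pos": [-0.1, 0, 0], "twist": [0, 0, 0], "gripper": 255}
    - {"delta_pos": [0, 0, 0], "twist": [0, 0, 0], "gripper": 255}

```text
t: 5.9
eef_pos: [0.6498, -0.1575, 0.2224]
ee_rot: [[-0.056, 0.998, -0.0], [0.998, 0.056, -0.0], [-0.0, -0.0, -1.0]]
force: [-0.1, 1.0, -0.6]
grip_width: 0.0003
finger_force: 0.0
```

>>> carry_out:
  rows:
    - {"delta_pos": [-0.1, 0, 0], "twist": [0, 0, 0], "gripper": 255}
    - {"delta_pos": [-0.1, 0, 0], "twist": [0, 0, 0], "gripper": 255}
    - {"delta_pos": [0, 0, 0], "twist": [0, 0, 0], "gripper": 255}

```text
t: 6.15
eef_pos: [0.6501, -0.1623, 0.2224]
ee_rot: [[-0.056, 0.998, -0.0], [0.998, 0.056, -0.0], [-0.0, -0.0, -1.0]]
force: [-0.5, 0.9, 0.0]
grip_width: 0.0004
finger_force: 0.6
```

>>> carry_out:
  rows:
    - {"delta_pos": [-0.1, 0, 0], "twist": [0, 0, 0], "gripper": 255}
    - {"delta_pos": [-0.1, 0, 0], "twist": [0, 0, 0], "gripper": 255}
    - {"delta_pos": [0, 0, 0], "twist": [0, 0, 0], "gripper": 255}

```text
t: 6.4
eef_pos: [0.6502, -0.1638, 0.2224]
ee_rot: [[-0.059, 0.998, -0.001], [0.998, 0.06, 0.004], [0.004, -0.001, -1.0]]
force: [-3.6, 10.1, 2.1]
grip_width: 0.0001
finger_force: 4.9
```

>>> carry_out:
  rows:
    - {"delta_pos": [-0.1, 0, 0], "twist": [0, 0, 0], "gripper": 255}
    - {"delta_pos": [-0.1, 0, 0], "twist": [0, 0, 0], "gripper": 255}
    - {"delta_pos": [0, 0, 0], "twist": [0, 0, 0], "gripper": 255}

```text
t: 6.65
eef_pos: [0.6502, -0.1639, 0.2224]
ee_rot: [[-0.064, 0.998, -0.003], [0.998, 0.064, 0.009], [0.009, -0.003, -1.0]]
force: [-8.4, 22.7, 3.8]
grip_width: 0.0003
finger_force: 11.0
```

>>> carry_out:
  rows:
    - {"delta_pos": [0.4, 0, 0], "twist": [0, 0, 0], "gripper": 255}
    - {"delta_pos": [0.8, 0, 0], "twist": [0, 0, 0], "gripper": 255}
    - {"delta_pos": [1, -0.2, 0], "twist": [0, 0, 0], "gripper": 200}
    - {"delta_pos": [1, -0.2, 0], "twist": [0, 0, 0], "gripper": 100}
    - {"delta_pos": [1, -0.2, 0], "twist": [0, 0, 0], "gripper": 0}
    - {"delta_pos": [1, -0.2, 0], "twist": [0, 0, 0], "gripper": 0}
    - {"delta_pos": [1, -0.2, 0], "twist": [0, 0, 0], "gripper": 0}
    - {"delta_pos": [1, -0.2, 0], "twist": [0, 0, 0], "gripper": 0}

```text
t: 7.32
eef_pos: [0.6106, 0.0065, 0.2228]
ee_rot: [[-0.056, 0.998, 0.001], [0.998, 0.056, -0.001], [-0.001, 0.001, -1.0]]
force: [0.3, 0.3, 0.6]
grip_width: 0.0323
finger_force: 0.0
```

>>> carry_out:
  rows:
    - {"delta_pos": [1, -0.2, 0], "twist": [0, 0, 0], "gripper": 0}
    - {"delta_pos": [1, -0.2, 0], "twist": [0, 0, 0], "gripper": 0}
    - {"delta_pos": [1, -0.2, 0], "twist": [0, 0, 0], "gripper": 0}
    - {"delta_pos": [1, -0.2, 0], "twist": [0, 0, 0], "gripper": 0}
    - {"delta_pos": [1, -0.2, 0], "twist": [0, 0, 0], "gripper": 0}
    - {"delta_pos": [1, -0.2, 0], "twist": [0, 0, 0], "gripper": 0}

```text
t: 7.82
eef_pos: [0.5723, 0.1547, 0.2228]
ee_rot: [[-0.056, 0.998, 0.001], [0.998, 0.056, -0.001], [-0.001, 0.001, -1.0]]
force: [-0.4, 0.6, -0.3]
grip_width: 0.0724
finger_force: 0.0
```

```bash
python3 - <<'E'
from h import *
import pickle
cs={n:cam(n) for n in("scene","top","wrist")}
pickle.dump(cs,open("c1.pkl","wb"))
a=cv2.convertScaleAbs(cv2.resize(cs["top"]["im"][85:245,290:450],(400,400),interpolation=cv2.INTER_CUBIC),alpha=1.7)
b=cv2.resize(cs["scene"]["im"][110:270,275:435],(400,400),interpolation=cv2.INTER_CUBIC)
w=cv2.resize(cs["wrist"]["im"],(320,200))
o=np.zeros((600,800,3),np.uint8);o[:400,:400]=a;o[:400,400:]=b;o[400:,:320]=w
cv2.imwrite("pics/c1.png",o)
E
```

```text
(no output)
```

View pics/c1.png

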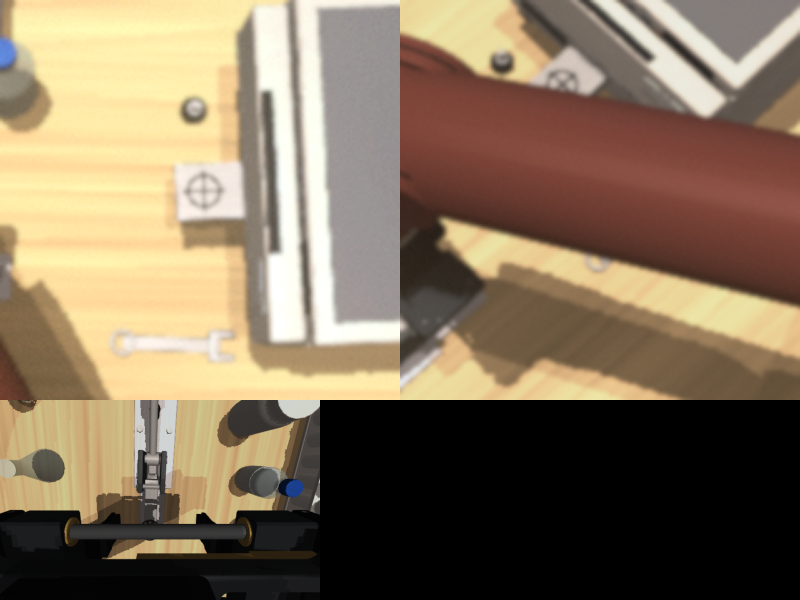

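The drawer is shut. The cross on the lug is at top px (371.6,161) and scene px (339.8,143.6). The spare foot is at (368,128.6), beside the lug on the +x side. In the wrist view the jack tower is centred near (302,145), with its axis vertical in the image.

```bash
python3 - <<'E'
from h import *
import pickle
cs=pickle.load(open("c1.pkl","rb"))
c,s,w=cs["top"],cs["scene"],cs["wrist"]
print("cross",onz(c,(371.6,161),.130).round(4),onz(s,(339.8,143.6),.130).round(4))
print("spare",onz(c,(368,128.6),.02).round(4))
for p in((.556,.19,.105),(.6505,-.139,.13),(.5605,.0996,.098)): print(proj(w,p).round(1))
im=cv2.resize(w["im"][20:280,200:400],None,fx=3,fy=2.3)
im=cv2.resize(w["im"][20:280,200:400],None,fx=2.3,fy=2.3,interpolation=cv2.INTER_CUBIC);cv2.imwrite("pics/w1.png",im)
E
```

```text
cross [ 0.6463 -0.1374  0.13  ] [ 0.646  -0.1356  0.13  ]
spare [ 0.7622 -0.1433  0.02  ]
[301.  162.5]
[379.1 510.1]
[301.  263.7]
```

View pics/w1.png

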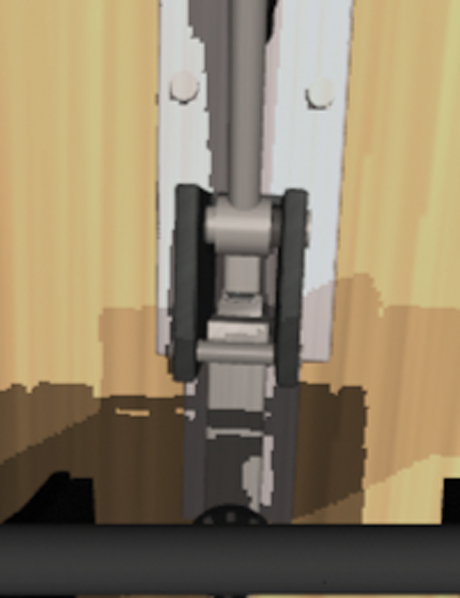

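The wrist crop shows the two dark cheeks. Their top centre is at (305.2,101.7) at the rear end and (303,185) at the front end, in wrist pixels.

```bash
python3 - <<'E'
from h import *
import pickle
w=pickle.load(open("c1.pkl","rb"))["wrist"]
for p in((305.2,101.7),(303,185),(200+177/2.3,101.7),(200+308/2.3,101.7)): print(onz(w,p,.105).round(4))
for p in((200+158/2.3,20+10/2.3),(200+352/2.3,20+10/2.3),(200+157/2.3,20+355/2.3),(200+330/2.3,20+360/2.3)): print(onz(w,p,.008).round(4))
E
```

```text
[0.5567 0.2364 0.105 ]
[0.5586 0.1719 0.105 ]
[0.5354 0.235  0.105 ]
[0.5785 0.2378 0.105 ]
[0.5132 0.3115 0.008 ]
[0.5965 0.3169 0.008 ]
[0.5171 0.161  0.008 ]
[0.6001 0.164  0.008 ]
```

>>> carry_out:
  rows:
    - {"delta_pos": [0.76, -0.25, 0], "twist": [0, 0, 0.019], "gripper": 0}
    - {"delta_pos": [0.76, -0.25, 0], "twist": [0, 0, 0], "gripper": 0}
    - {"delta_pos": [0, 0, 0.8], "twist": [0, 0, 0], "gripper": 0}
    - {"delta_pos": [0, 0, 0.8], "twist": [0, 0, 0], "gripper": 0}
    - {"delta_pos": [0, 0, 0.8], "twist": [0, 0, 0], "gripper": 0}
    - {"delta_pos": [0, 0, 0.8], "twist": [0, 0, 0], "gripper": 0}
    - {"delta_pos": [0, 0, 0.6], "twist": [0, 0, 0], "gripper": 0}
    - {"delta_pos": [0, 0, 0], "twist": [0, 0, 0], "gripper": 0}

```text
t: 8.63
eef_pos: [0.5574, 0.1891, 0.1243]
ee_rot: [[-0.025, 1.0, -0.004], [1.0, 0.025, -0.002], [-0.002, -0.004, -1.0]]
force: [-1.1, 0.7, -0.5]
grip_width: 0.0869
finger_force: 0.0
```

>>> carry_out:
  rows:
    - {"delta_pos": [0.1, 0, 0.6], "twist": [0, 0, 0], "gripper": 0}
    - {"delta_pos": [0, 0, 0.6], "twist": [0, 0, 0], "gripper": 0}
    - {"delta_pos": [0, 0, 0.3], "twist": [0, 0, 0], "gripper": 0}
    - {"delta_pos": [0, 0, 0], "twist": [0, 0, 0], "gripper": 100}
    - {"delta_pos": [0, 0, 0], "twist": [0, 0, 0], "gripper": 255}
    - {"delta_pos": [0, 0, 0], "twist": [0, 0, 0], "gripper": 255}
    - {"delta_pos": [0, 0, 0], "twist": [0, 0, 0], "gripper": 255}
    - {"delta_pos": [0, 0, 0], "twist": [0, 0, 0], "gripper": 255}

```text
t: 9.3
eef_pos: [0.5585, 0.1944, 0.0909]
ee_rot: [[-0.027, 1.0, 0.001], [1.0, 0.027, 0.0], [0.0, 0.001, -1.0]]
force: [0.0, -0.0, -0.3]
grip_width: 0.0616
finger_force: 0.0
```

>>> carry_out:
  rows:
    - {"delta_pos": [0, 0, 0], "twist": [0, 0, 0], "gripper": 255}
    - {"delta_pos": [0, 0, 0], "twist": [0, 0, 0], "gripper": 255}
    - {"delta_pos": [0, 0, 0], "twist": [0, 0, 0], "gripper": 255}

```text
t: 9.55
eef_pos: [0.5583, 0.1943, 0.0903]
ee_rot: [[-0.027, 1.0, 0.001], [1.0, 0.027, 0.0], [0.0, 0.001, -1.0]]
force: [-1.4, 0.3, 0.4]
grip_width: 0.0438
finger_force: 30.0
```

>>> carry_out:
  rows:
    - {"delta_pos": [0, 0, -0.1], "twist": [0, 0, 0], "gripper": 255}
    - {"delta_pos": [0, 0, -0.1], "twist": [0, 0, 0], "gripper": 255}
    - {"delta_pos": [-0.3, 0.1, -0.04], "twist": [0, 0, 0], "gripper": 255}
    - {"delta_pos": [-0.6, 0.2, 0], "twist": [0, 0, 0], "gripper": 255}
    - {"delta_pos": [-0.6, 0.2, 0], "twist": [0, 0, 0], "gripper": 255}
    - {"delta_pos": [-0.6, 0.2, 0], "twist": [0, 0, 0], "gripper": 255}
    - {"delta_pos": [-0.6, 0.2, 0], "twist": [0, 0, 0], "gripper": 255}
    - {"delta_pos": [-0.6, 0.2, 0], "twist": [0, 0, 0], "gripper": 255}

```text
t: 10.22
eef_pos: [0.5875, 0.1107, 0.0954]
ee_rot: [[-0.027, 1.0, -0.001], [1.0, 0.027, -0.001], [-0.001, -0.001, -1.0]]
force: [1.3, -0.9, -10.1]
grip_width: 0.0435
finger_force: 30.0
```

>>> carry_out:
  rows:
    - {"delta_pos": [-0.6, 0.2, 0], "twist": [0, 0, 0], "gripper": 255}
    - {"delta_pos": [-0.6, 0.2, 0], "twist": [0, 0, 0], "gripper": 255}
    - {"delta_pos": [-0.6, 0.2, 0], "twist": [0, 0, 0], "gripper": 255}
    - {"delta_pos": [-0.6, 0.2, 0], "twist": [0, 0, 0], "gripper": 255}
    - {"delta_pos": [-0.6, 0.2, 0], "twist": [0, 0, 0], "gripper": 255}
    - {"delta_pos": [-0.6, 0.2, 0], "twist": [0, 0, 0], "gripper": 255}
    - {"delta_pos": [-0.3, 0.1, 0], "twist": [0, 0, 0], "gripper": 255}
    - {"delta_pos": [0, 0, 0], "twist": [0, 0, 0], "gripper": 255}

```text
t: 10.88
eef_pos: [0.623, 0.0123, 0.0953]
ee_rot: [[-0.023, 1.0, -0.001], [1.0, 0.023, -0.001], [-0.001, -0.001, -1.0]]
force: [0.5, -0.6, -9.8]
grip_width: 0.0436
finger_force: 30.0
```

```bash
python3 - <<'E'
from h import *
import pickle
cs={n:cam(n) for n in("scene","top","wrist")}
pickle.dump(cs,open("c2.pkl","wb"))
a=cv2.convertScaleAbs(cv2.resize(cs["top"]["im"][85:245,250:410],(400,400),interpolation=cv2.INTER_CUBIC),alpha=1.7)
b=cv2.resize(cs["scene"]["im"][110:270,255:415],(400,400),interpolation=cv2.INTER_CUBIC)
w=cv2.resize(cs["wrist"]["im"],(320,200))
o=np.zeros((600,800,3),np.uint8);o[:400,:400]=a;o[:400,400:]=b;o[400:,:320]=w
cv2.imwrite("pics/c2.png",o)
s=monitor.sense();print(s['eef_pos'].round(4),s['force'].round(1))
E
```

```text
[0.6223 0.0169 0.0958] [ -0.6  -0.1 -10. ]
```

View pics/c2.png

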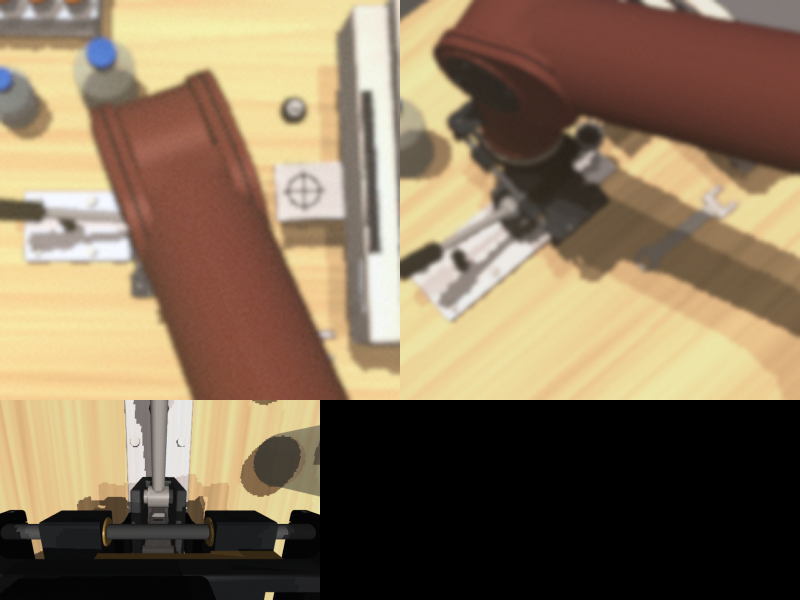

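In the scene view the jack is held level, with the saddle at px (330.2,164.8). The lug cross is unchanged at top px (371.6,161). Nothing else has been touched.

```bash
python3 - <<'E'
from h import *
import pickle
cs=pickle.load(open("c2.pkl","rb"))
print(onz(cs["scene"],(330.2,164.8),.1035).round(4), onz(cs["top"],(371.6,161),.130).round(4))
c=cs["top"]
print("grip",onz(c,(250+15/2.5,85+210/2.5),.141).round(4))
for p in((25,192),(25,260)): print("base rear",onz(c,(250+p[0]/2.5,85+p[1]/2.5),.0135).round(4))
E
```

```text
[ 0.6216 -0.0785  0.1035] [ 0.6463 -0.1374  0.13  ]
grip [0.6182 0.1719 0.141 ]
base rear [0.6576 0.179  0.0135]
base rear [0.576  0.1773 0.0135]
```

>>> carry_out:
  rows:
    - {"delta_pos": [-0.3, 0.1, 0], "twist": [0, 0, 0], "gripper": 255}
    - {"delta_pos": [-0.4, 0.15, 0], "twist": [0, 0, 0], "gripper": 255}
    - {"delta_pos": [-0.5, 0.2, 0], "twist": [0, 0, 0], "gripper": 255}
    - {"delta_pos": [-0.5, 0.15, 0], "twist": [0, 0, 0], "gripper": 255}
    - {"delta_pos": [-0.4, 0.15, 0], "twist": [0, 0, 0], "gripper": 255}
    - {"delta_pos": [-0.26, 0.1, 0], "twist": [0, 0, 0], "gripper": 255}
    - {"delta_pos": [0, 0, 0], "twist": [0, 0, 0], "gripper": 255}
    - {"delta_pos": [0, 0, 0], "twist": [0, 0, 0], "gripper": 255}

```text
t: 11.7
eef_pos: [0.6457, -0.0428, 0.0959]
ee_rot: [[-0.026, 1.0, -0.0], [1.0, 0.026, 0.001], [0.001, -0.0, -1.0]]
force: [0.0, 0.7, -9.9]
grip_width: 0.0436
finger_force: 30.0
```

>>> carry_out:
  rows:
    - {"delta_pos": [0.04, -0.03, 0.1], "twist": [0, 0, 0], "gripper": 255}
    - {"delta_pos": [0, 0, 0.1], "twist": [0, 0, 0], "gripper": 255}
    - {"delta_pos": [0, 0, 0.04], "twist": [0, 0, 0], "gripper": 255}
    - {"delta_pos": [0, 0, 0], "twist": [0, 0, 0], "gripper": 255}

```text
t: 12.03
eef_pos: [0.6448, -0.0402, 0.0904]
ee_rot: [[-0.028, 1.0, -0.0], [1.0, 0.028, 0.001], [0.001, -0.0, -1.0]]
force: [-1.9, 1.6, -5.0]
grip_width: 0.0435
finger_force: 30.0
```

>>> carry_out:
  rows:
    - {"delta_pos": [0, 0, 0.02], "twist": [0, 0, 0], "gripper": 150}
    - {"delta_pos": [0, 0, 0], "twist": [0, 0, 0], "gripper": 50}
    - {"delta_pos": [0, 0, 0], "twist": [0, 0, 0], "gripper": 0}
    - {"delta_pos": [0, 0, 0], "twist": [0, 0, 0], "gripper": 0}
    - {"delta_pos": [0, 0, -0.3], "twist": [0, 0, 0], "gripper": 0}
    - {"delta_pos": [0, 0, -0.9], "twist": [0, 0, 0], "gripper": 0}
    - {"delta_pos": [0, 0, -1], "twist": [0, 0, 0], "gripper": 0}
    - {"delta_pos": [0, 0, -1], "twist": [0, 0, 0], "gripper": 0}

```text
t: 12.7
eef_pos: [0.645, -0.0415, 0.1711]
ee_rot: [[-0.027, 1.0, 0.0], [1.0, 0.027, 0.0], [0.0, 0.0, -1.0]]
force: [0.6, 0.4, -0.5]
grip_width: 0.0817
finger_force: 0.0
```

>>> carry_out:
  rows:
    - {"delta_pos": [0, 0, -1], "twist": [0, 0, 0], "gripper": 0}
    - {"delta_pos": [0, 0, -1], "twist": [0, 0, 0], "gripper": 0}
    - {"delta_pos": [0.8, 0, -1], "twist": [0, 0, 0], "gripper": 150}
    - {"delta_pos": [1, 0, 0], "twist": [0, 0, 0], "gripper": 255}
    - {"delta_pos": [1, 0, 0], "twist": [0, 0, 0], "gripper": 255}
    - {"delta_pos": [1, 0, 0], "twist": [0, 0, 0], "gripper": 255}
    - {"delta_pos": [1, 0, 0], "twist": [0, 0, 0], "gripper": 255}
    - {"delta_pos": [0.8, 0, 0], "twist": [0, 0, 0], "gripper": 255}

```text
t: 13.37
eef_pos: [0.641, 0.1007, 0.2458]
ee_rot: [[-0.028, 1.0, 0.001], [1.0, 0.028, 0.001], [0.001, 0.001, -1.0]]
force: [-0.4, 0.1, 0.7]
grip_width: 0.0549
finger_force: 0.0
```

```bash
python3 - <<'E'
from h import *
import pickle
cs={n:cam(n) for n in("scene","top","wrist")}
pickle.dump(cs,open("c3.pkl","wb"))
a=cv2.convertScaleAbs(cv2.resize(cs["top"]["im"][85:245,250:410],(400,400),interpolation=cv2.INTER_CUBIC),alpha=1.7)
b=cv2.resize(cs["scene"]["im"][100:260,235:395],(400,400),interpolation=cv2.INTER_CUBIC)
w=cv2.resize(cs["wrist"]["im"],(320,200))
o=np.zeros((600,800,3),np.uint8);o[:400,:400]=a;o[:400,400:]=b;o[400:,:320]=w
cv2.imwrite("pics/c3.png",o)
s=monitor.sense();print(s['eef_pos'].round(4),s['force'].round(1))
E
```

```text
[0.641  0.1008 0.2456] [-0.4 -0.3 -0. ]
```

View pics/c3.png

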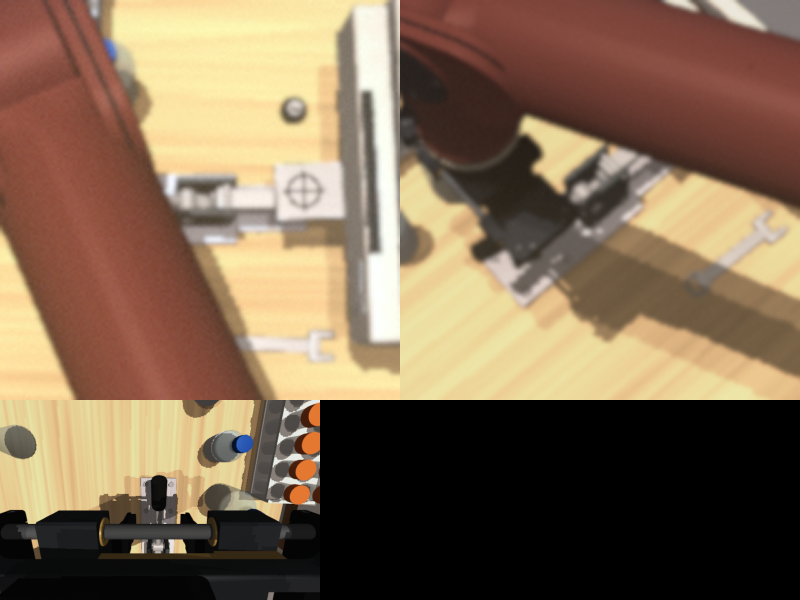

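The top view shows the toe arm running in under the lug, with the tower's front end at about px (344.4,162.6). In the wrist view the black grip runs from (316,152) to (316,214). The bystanders are unmoved.

```bash
python3 - <<'E'
from h import *
import pickle
cs=pickle.load(open("c3.pkl","rb")); c,w=cs["top"],cs["wrist"]
t=lambda u,v:(250+u/2.5,85+v/2.5)
print("tower front",onz(c,t(236,194),.105).round(4)); print("shoulder",onz(c,t(238,242),.008).round(4)); print("cross",onz(c,t(304,190),.13).round(4))
print("grip",onz(w,(316,183),.136).round(4),onz(w,(316,152),.15).round(4),onz(w,(316,214),.125).round(4))
m=(w["im"].max(2)<45).astype(np.uint8); m[:130]=0;m[225:]=0;m[:,:260]=0;m[:,360:]=0
n,l,st,ce=cv2.connectedComponentsWithStats(m)
print([(st[i].tolist(),ce[i].round(1).tolist()) for i in range(1,n) if st[i][4]>60])
g=cv2.convertScaleAbs(w["im"][130:260,240:400],alpha=1.5); cv2.imwrite("pics/g.png",cv2.resize(g,None,fx=3,fy=3))
E
```

```text
tower front [ 0.6448 -0.066   0.105 ]
shoulder [ 0.602  -0.0772  0.008 ]
cross [ 0.6463 -0.1374  0.13  ]
grip [0.6389 0.1206 0.136 ] [0.638  0.1461 0.15  ] [0.6399 0.0921 0.125 ]
[([302, 151, 32, 72, 2019], [317.4, 185.5])]
```

>>> carry_out:
  rows:
    - {"delta_pos": [0.9, -0.05, 0.6], "twist": [0, 0, 0], "gripper": 255}
    - {"delta_pos": [0, 0, 0.8], "twist": [0, 0, 0], "gripper": 255}
    - {"delta_pos": [0, 0, 0.6], "twist": [0, 0, 0], "gripper": 255}
    - {"delta_pos": [0, 0, 0.3], "twist": [0, 0, 0], "gripper": 255}
    - {"delta_pos": [0, 0, 0.2], "twist": [0, 0, 0], "gripper": 255}
    - {"delta_pos": [0, 0, 0.2], "twist": [0, 0, 0], "gripper": 255}
    - {"delta_pos": [0, 0, 0.2], "twist": [0, 0, 0], "gripper": 255}
    - {"delta_pos": [0, 0, 0], "twist": [0, 0, 0], "gripper": 255}

```text
t: 14.18
eef_pos: [0.6395, 0.1204, 0.1719]
ee_rot: [[-0.026, 1.0, 0.0], [1.0, 0.026, -0.0], [-0.0, 0.0, -1.0]]
force: [0.5, -0.8, 0.6]
grip_width: 0.0009
finger_force: 0.6
```

>>> carry_out:
  rows:
    - {"delta_pos": [0, 0, 0.3], "twist": [0, 0, 0], "gripper": 255}
    - {"delta_pos": [0, 0, 0.4], "twist": [0, 0, 0], "gripper": 255}
    - {"delta_pos": [0, 0, 0.4], "twist": [0, 0, 0], "gripper": 255}
    - {"delta_pos": [0, 0, 0.4], "twist": [0, 0, 0], "gripper": 255}

```text
t: 14.52
eef_pos: [0.6398, 0.1219, 0.1349]
ee_rot: [[-0.028, 1.0, 0.002], [1.0, 0.028, 0.001], [0.001, 0.002, -1.0]]
force: [0.1, 2.3, 5.3]
grip_width: 0.0002
finger_force: 2.3
```

Contact: the handle is moving down at about 5 N. I'll complete the stroke.

>>> carry_out:
  rows:
    - {"delta_pos": [0.05, 0, 0.4], "twist": [0, 0, 0], "gripper": 255}
    - {"delta_pos": [0.05, 0, 0.4], "twist": [0, 0, 0], "gripper": 255}
    - {"delta_pos": [0, 0, 0.3], "twist": [0, 0, 0], "gripper": 255}
    - {"delta_pos": [0, 0, 0.2], "twist": [0, 0, 0], "gripper": 255}
    - {"delta_pos": [0, 0, 0], "twist": [0, 0, 0], "gripper": 255}

```text
t: 14.93
eef_pos: [0.639, 0.1241, 0.1013]
ee_rot: [[-0.028, 1.0, -0.001], [1.0, 0.028, 0.001], [0.001, -0.001, -1.0]]
force: [0.1, 2.9, 4.0]
grip_width: 0.0007
finger_force: 2.1
```

>>> carry_out:
  rows:
    - {"delta_pos": [0, 0, 0.1], "twist": [0, 0, 0], "gripper": 255}
    - {"delta_pos": [0, 0, 0.1], "twist": [0, 0, 0], "gripper": 255}
    - {"delta_pos": [0, 0, 0], "twist": [0, 0, 0], "gripper": 255}

```text
t: 15.18
eef_pos: [0.6393, 0.124, 0.0994]
ee_rot: [[-0.027, 1.0, 0.001], [1.0, 0.027, -0.0], [-0.0, 0.001, -1.0]]
force: [-8.5, 1.0, 22.0]
grip_width: 0.0006
finger_force: 10.5
```

>>> carry_out:
  rows:
    - {"delta_pos": [0, 0, -0.5], "twist": [0, 0, 0], "gripper": 255}
    - {"delta_pos": [0, 0, -0.6], "twist": [0, 0, 0], "gripper": 255}
    - {"delta_pos": [0, 0, -0.6], "twist": [0, 0, 0], "gripper": 255}
    - {"delta_pos": [0, 0, -0.7], "twist": [0, 0, 0], "gripper": 255}
    - {"delta_pos": [0, 0, -0.7], "twist": [0, 0, 0], "gripper": 255}
    - {"delta_pos": [0, 0, -0.6], "twist": [0, 0, 0], "gripper": 255}
    - {"delta_pos": [0, 0, 0], "twist": [0, 0, 0], "gripper": 255}

```text
t: 15.77
eef_pos: [0.6406, 0.1235, 0.1939]
ee_rot: [[-0.026, 1.0, 0.005], [1.0, 0.026, 0.001], [0.0, 0.005, -1.0]]
force: [-0.2, -0.5, 0.1]
grip_width: 0.0003
finger_force: 0.0
```

>>> carry_out:
  rows:
    - {"delta_pos": [0, 0, 0.5], "twist": [0, 0, 0], "gripper": 255}
    - {"delta_pos": [0, 0, 0.5], "twist": [0, 0, 0], "gripper": 255}
    - {"delta_pos": [0, 0, 0.4], "twist": [0, 0, 0], "gripper": 255}
    - {"delta_pos": [0, 0, 0.4], "twist": [0, 0, 0], "gripper": 255}
    - {"delta_pos": [0, 0, 0], "twist": [0, 0, 0], "gripper": 255}

```text
t: 16.18
eef_pos: [0.6387, 0.1243, 0.1422]
ee_rot: [[-0.028, 1.0, -0.001], [1.0, 0.028, 0.001], [0.001, -0.001, -1.0]]
force: [0.6, 1.7, 9.6]
grip_width: 0.0005
finger_force: 4.1
```

>>> carry_out:
  rows:
    - {"delta_pos": [0, 0, 0.4], "twist": [0, 0, 0], "gripper": 255}
    - {"delta_pos": [0, 0, 0.4], "twist": [0, 0, 0], "gripper": 255}
    - {"delta_pos": [0, 0, 0], "twist": [0, 0, 0], "gripper": 255}

```text
t: 16.43
eef_pos: [0.6389, 0.1257, 0.123]
ee_rot: [[-0.029, 1.0, -0.0], [1.0, 0.029, 0.003], [0.003, -0.0, -1.0]]
force: [0.2, 5.4, 10.0]
grip_width: 0.0001
finger_force: 4.9
```

>>> carry_out:
  rows:
    - {"delta_pos": [0, 0, 0.3], "twist": [0, 0, 0], "gripper": 255}
    - {"delta_pos": [0, 0, 0.3], "twist": [0, 0, 0], "gripper": 255}
    - {"delta_pos": [0, 0, 0.2], "twist": [0, 0, 0], "gripper": 255}
    - {"delta_pos": [0, 0, 0.2], "twist": [0, 0, 0], "gripper": 255}
    - {"delta_pos": [0, 0, 0], "twist": [0, 0, 0], "gripper": 255}

```text
t: 16.85
eef_pos: [0.6392, 0.1276, 0.0999]
ee_rot: [[-0.03, 1.0, 0.001], [1.0, 0.03, 0.005], [0.005, 0.002, -1.0]]
force: [-2.9, 7.7, 16.3]
grip_width: 0.0004
finger_force: 8.3
```

```bash
python3 - <<'E'
from h import *
import pickle
cs={n:cam(n) for n in("scene","top","wrist")}
pickle.dump(cs,open("c4.pkl","wb"))
p=pickle.load(open("c3.pkl","rb"))
s=monitor.sense();print(s['eef_pos'].round(4),s['force'].round(1))
# front-lifted cabinet: image shift of the lug/drawer front corner region in the top view
for nm,(x0,y0,x1,y1) in {"lug":(360,150,388,174),"front":(380,90,412,222),"rear":(500,90,545,222)}.items():
    A=cv2.cvtColor(p["top"]["im"],cv2.COLOR_BGR2GRAY)[y0:y1,x0:x1].astype(np.float32)
    B=cv2.cvtColor(cs["top"]["im"],cv2.COLOR_BGR2GRAY)[y0:y1,x0:x1].astype(np.float32)
    print(nm,cv2.phaseCorrelate(A,B,cv2.createHanningWindow((x1-x0,y1-y0),cv2.CV_32F)))
c=cs["top"];O=np.array([.6575,-.3612,0])
print("px per 10mm lug",proj(c,(.6463,-.137-.003,.14))-proj(c,(.6463,-.137,.13)))
print("px drawer edge",proj(c,(.65,-.178-.006,.242))-proj(c,(.65,-.178,.234)))
a=cv2.convertScaleAbs(cv2.resize(cs["top"]["im"][85:245,250:410],(400,400),interpolation=cv2.INTER_CUBIC),alpha=1.7)
b=cv2.resize(cs["scene"]["im"][100:260,235:395],(400,400),interpolation=cv2.INTER_CUBIC)
cv2.imwrite("pics/c4.png",np.hstack([a,b]))
E
```

```text
[0.6392 0.1275 0.1002] [-0.5  9.5 13.9]
lug ((1.4729328533561592, -0.33027508183719867), 1.03988522556093)
front ((2.8365181559388777, -0.2579345835750928), 0.85030527777142)
rear ((1.1050371183886085, 0.40464203150304456), 0.7190004299305104)
px per 10mm lug [ 1.70618212 -0.58052262]
px drawer edge [ 3.20270769 -0.55987438]
```

View pics/c4.png

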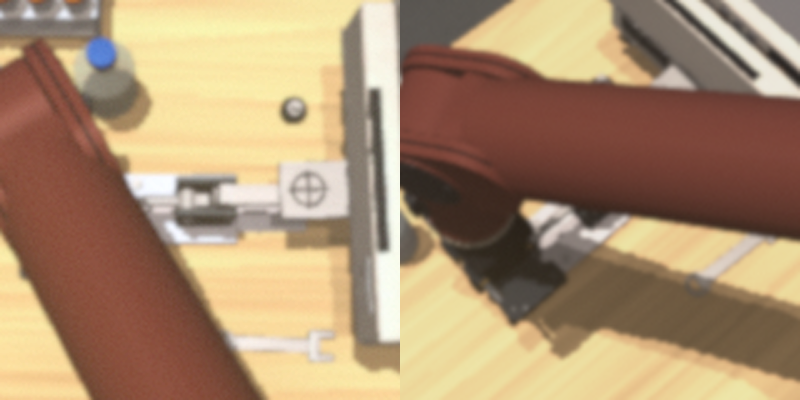

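The top view shows the lug and drawer front shifted by 1.5 and 2.8 px. That fits about 8.5 mm of lug lift, or about 6 mm under the feet. The jack tower hasn't moved (front end at px 344,163), and the other items are in place. I'll ease the sideways drag and press firmly on the stop.

>>> carry_out:
  rows:
    - {"delta_pos": [0.06, 0, 0.04], "twist": [0, 0, 0], "gripper": 255}
    - {"delta_pos": [0.04, 0, 0.04], "twist": [0, 0, 0], "gripper": 255}
    - {"delta_pos": [0, 0, 0.04], "twist": [0, 0, 0], "gripper": 255}
    - {"delta_pos": [0, 0, 0], "twist": [0, 0, 0], "gripper": 255}
    - {"delta_pos": [0, 0, 0], "twist": [0, 0, 0], "gripper": 255}
    - {"delta_pos": [0, 0, 0], "twist": [0, 0, 0], "gripper": 255}

```text
t: 17.5
eef_pos: [0.6394, 0.1279, 0.0988]
ee_rot: [[-0.028, 1.0, 0.002], [1.0, 0.028, 0.001], [0.001, 0.002, -1.0]]
force: [-7.5, 1.4, 29.0]
grip_width: 0.0004
finger_force: 14.9
```

```bash
python3 - <<'E'
from h import *
import pickle
p=pickle.load(open("c3.pkl","rb"))["top"];c=cam("top")
s=monitor.sense();print(s['eef_pos'].round(4),s['force'].round(1))
O=np.array([.6575,-.3612]);X=np.array([.05,-.9988])
def lift(dz,a,z):  # shift of point a before origin at height z when lug rises dz
    th=dz/.353; r=.128+a; return np.r_[O-(r*np.cos(th)-z*np.sin(th)-.128)*X, z*np.cos(th)+r*np.sin(th)]
for nm,(x0,y0,x1,y1),a,z in(("lug",(360,150,390,174),.225,.13),("front",(375,100,402,212),.185,.234)):
    k=4;G=[cv2.resize(cv2.cvtColor(i["im"],cv2.COLOR_BGR2GRAY),None,fx=k,fy=k,interpolation=cv2.INTER_CUBIC).astype(np.float32) for i in(p,c)]
    T=G[0][y0*k:y1*k,x0*k:x1*k];m=12*k//4
    R=cv2.matchTemplate(G[1][y0*k-m:y1*k+m,x0*k-m*3:x1*k+m*3],T,cv2.TM_CCOEFF_NORMED)
    _,v,_,l=cv2.minMaxLoc(R); du=(l[0]-3*m)/k
    per=[(proj(c,lift(d,a,z))-proj(c,lift(0,a,z)))[0] for d in(.004,.008,.012)]
    print(nm,v,du,(l[1]-m)/k,"exp for 4,8,12mm lug:",np.round(per,2))
E
```

```text
[0.6394 0.1279 0.0988] [-8.3  1.8 30. ]
lug 0.9684929251670837 1.75 -0.5 exp for 4,8,12mm lug: [0.79 1.59 2.42]
front 0.9632469415664673 3.0 -0.5 exp for 4,8,12mm lug: [1.41 2.85 4.31]
```

```bash
python3 -c "
from h import *
print(ticket.finish_job())"
```

```text
the job is handed in; nothing more can be done
None
```

I handed the job in, though the judge returned no verdict: the drawer is shut, the saddle is under the lug within about 3 mm by camera, the front feet are about 6 mm clear by camera estimate (4 mm needed), and the arm holds the handle on its stop at about 30 N with the other items still in place.

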